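# Pack a two-layer connector kit box

### The job

Finish packing the green kit box on the wiring bench: stand the larger loose round connector plug upright in the empty cavity of its black lining, then lay the white divider flat on the lining, inside the box with its grip rib up, and finally set the larger square-flanged connector, flange down, flat on the divider on either side of the rib.

Things in the scene. Friction and masses are not known exactly. Their poses are not given: they have to be found in the camera images.
- kit_box: Fixed open green box, outside 177 (x) x 214 (y) x 80 mm high, walls 6 mm. Origin: centre of its underside, z up. Rigid black lining, top at z = 48 mm, has two cavities, each 125 (x) x 74 (y) mm, floor at z = 4 mm, centred at x = 0, y = +45 and -45 mm, 16 mm web between. The y = +45 one is empty; the other holds two large plugs, fixed. Above the lining the walls rise 32 mm round the upper layer.
- plug: Large round connector plug, bare metal, dark knurled band, standing on the bench: 36 mm diameter up to 30 mm, then 30 mm diameter to its full height of 38 mm; about 80 g. Origin: centre of its underside, z up along its axis. A look-alike (20 mm diameter, 26 mm high) stands on the bench too.
- divider: White plastic divider lying flat on the bench: plate 140 (x) x 180 (y) x 4 mm, corners notched 25 x 25 mm; in its middle a grip rib 60 mm long (x), 14 mm thick (y), top 34 mm above the underside; about 150 g. Origin: centre of its underside, z up. Fits the box with its x along the box's x, either way round, 11 mm to spare each side, resting on the lining.
- receptacle: Large square-flanged connector, bare metal, lying flange down on the bench: flange 46 x 46 x 5 mm, on it a round body of 32 mm diameter up to the full height of 28 mm; about 70 g. Origin: centre of the flange's underside, z up. A look-alike with a 28 mm flange stands on the bench too.
There are look-alikes about, which are no part of the job. What is shaped like the receptacle but purple is not meant. Leave any blue look-alike of the plug alone.

How it is judged:
On the way, in this order (a step that is already met when the one before it is completed fails the run):
1. the large plug stands in the empty cavity, the divider still outside the box (x of plug in the frame of kit_box between -0.06 and 0.06 m and y of plug in the frame of kit_box between 0.012 and 0.078 m and z of plug in the frame of kit_box between -0.002 and 0.014 m and angle between plug's own z axis and vertical below 0.3 rad and z of divider in the frame of kit_box below 0.03 m), for 0.2 s.
2. the divider lies flat on the lining over the plug, the flanged connector not yet in the box (x of plug in the frame of kit_box between -0.06 and 0.06 m and y of plug in the frame of kit_box between 0.012 and 0.078 m and z of plug in the frame of kit_box between -0.002 and 0.014 m and angle between plug's own z axis and vertical below 0.3 rad and x of divider in the frame of kit_box between -0.02 and 0.02 m and y of divider in the frame of kit_box between -0.02 and 0.02 m and z of divider in the frame of kit_box between 0.042 and 0.055 m and angle between divider's own z axis and vertical below 0.1 rad and angle between the x axis of divider and the x axis of kit_box, either way round below 0.35 rad and z of receptacle in the frame of kit_box below 0.03 m), for 0.2 s.
At the end, for the whole second after the job is handed in: Large plug upright (17 degrees) on the floor of the once empty cavity; divider flat on the lining inside the box, rib up, within 20 mm of centre each way and 20 degrees of the box's x; large flanged connector flange down (11 degrees) on the divider inside the box; all at rest (x of plug in the frame of kit_box between -0.06 and 0.06 m and y of plug in the frame of kit_box between 0.012 and 0.078 m and z of plug in the frame of kit_box between -0.002 and 0.014 m and angle between plug's own z axis and vertical below 0.3 rad and x of divider in the frame of kit_box between -0.02 and 0.02 m and y of divider in the frame of kit_box between -0.02 and 0.02 m and z of divider in the frame of kit_box between 0.042 and 0.055 m and angle between divider's own z axis and vertical below 0.1 rad and angle between the x axis of divider and the x axis of kit_box, either way round below 0.35 rad and z of receptacle in the frame of divider between 0.001 and 0.01 m and x of receptacle in the frame of kit_box between -0.07 and 0.07 m and y of receptacle in the frame of kit_box between -0.09 and 0.09 m and z of receptacle in the frame of kit_box between 0.043 and 0.062 m and angle between receptacle's own z axis and vertical below 0.2 rad and linear speed of each of plug, divider, receptacle below 0.02 m/s); the robot touches nothing.
It also fails if it takes over 72 s, if anything falls off the work surface, if the arm or the gripper's body presses on something with over 40 N, if the wrist force passes 120 N, or if a joint passes its speed limit or range.

### The arm

A 7-joint arm with a two-finger parallel gripper is mounted at the origin on the work surface. World frame = base frame: x ahead of the robot, y to its left, z up, the work surface at z = 0. Lengths are in m, angles in rad, forces in N, time in s.
With the tool pointing down it reaches from about 0.4 to 0.85 m from the base axis. Payload 10.4 kg.
Tool frame: the origin (TCP) lies midway between the tips of the shut fingers; the grasp point (between the pads) lies 19 mm behind it; z points along the fingers, y is the line along which they close (so a half turn about z gives the same grasp; the last joint's range is limited). The gripper opens to 87 mm and grips with 3 to 60 N. Pads are 19 mm wide; open, the fingers measure 117 mm over their backs; the gripper's body (75 mm by 190 mm) begins 51 mm behind the grasp point.
Start: joints at [-1.292, 0.332, -0.065, 1.46, 0.022, 1.35, -0.088], TCP at [0.186, 0.597, 0.223] pointing down, gripper open.
Joint ranges: [-2.6, 2.6], [-0.5, 2.12], [-1.47, 1.34], [0.16, 2.42], [-1.27, 4.41], [0.06, 2.06], [-2.6, 2.6]. Speed limits (rad/s): [2.22, 2.22, 2.79, 2.79, 3.14, 3.14, 3.14].

### API

Orientations are given as a unit quaternion [x, y, z, w].
In Python, from bench import sensors, eyes, order gives the robot as it stands.
- The arm moves only by the tool arm_command, never from a script. Its argument "steps" is a list of rows, each an object with "rot": the turn, a rotation vector about the world's x, y, z in degrees, a list of three; "slide": the shift along the world's x, y, z in m, a list of three; "grip": the opening, from 0 (shut) to 1 (fully open). A call has exactly 8 rows; each row shifts and turns the commanded pose from where the row before left it; what a row does not reach is not made up. A row lasts 1/8 s, in which the tool goes at most 62.5 mm and 10.7 degrees, less where a joint would pass 70% of its speed; a pose out of reach is approached as far as the arm can. A call with a gripper value outside its range is refused whole. The fingers move at their own pace and stop on an object; "newtons" is the grip in N (left out, the last holds). Time passes only in rows, so rows that do not move let the fingers close, or fill a call up. It gives the time, the measured TCP pose, the force, the opening and the grip force at its end, in the units of the state.
- sensors.read_state(): the state, without advancing time (a new reading comes with each control period).
- eyes.camera(name): name is "side" or "top"; returns a dict with "pixels" (480x640x3 uint8, red, green, blue), "intrinsics" (3x3 intrinsics, pixels), "pose" (4x4, takes a point from camera to world coordinates). Camera axes: x right, y down, z forward; pixel columns grow to the right and rows downward; lengths in m; the calibration is good to about 2 mm. A picture is of the moment at which its call begins. There is no depth.
- order.close_job(): hands the job in; it is judged then, once.
Trained networks look in a picture, given as the dict that the camera call returned (one of the last four; its "shot" number tells which), for a name from the list of things; names that differ only in an ending like _2 or _b are one class to them, and where a whole thing is asked for, a point or a joint stands for the part that bears it (a point fixed in the world has none). Each returns a list of dicts, best first, with "conf" (0 to 1); they miss things now and then, are a little off and sometimes report something else, mostly with a low value. They report only what shows in the picture. A call takes as long as a camera call. They do not tell look-alikes from the thing itself.
- eyes.look_for(name, picture): "bbox" ([left, top, right, bottom] in pixels, round what is visible of it).
The state is a dict: "time": time; "joint_positions": joint angles; "joint_vel": joint speeds; "joint_torque": joint torques, N m; "ee_pos": TCP position; "eef_rot": TCP orientation; "ft_force": force on the tool from outside, world axes, zero at the start; "torque": the same for the moment, N m; "width": finger opening in m; "grip_force": force on a finger pad.
Only numpy, scipy, OpenCV 4.12 (cv2) and the standard library are available. Lean on these libraries where they do the work, as an engineer would, in place of code of your own. Each camera call takes 0.05 s, during which the arm holds its last target. There are 200 camera calls.

## Working session

There is one attempt and no reset: what is moved stays moved. The work goes in short steps, Python scripts to look and compute and a tool call to move; the robot and the scene stay as the last step left them, time stands still between calls to the robot, and variables do not carry over. Pictures are saved under pics/ and viewed, at most 10 in all, crops included, and the job is handed in when it is done.

Besides the shell and the picture viewer there is one more tool, called after "Call:" by a JSON object that holds its "api" and its "payload", one argument or row to a line. arm_command: Moves the arm, as the interface text tells. Its arguments: {"type":"object","properties":{"steps":{"type":"array","items":{"type":"object","properties":{"rot":{"type":"array","items":{"type":"number"}},"slide":{"type":"array","items":{"type":"number"}},"grip":{"type":"number"}}}},"newtons":{"type":"number"}},"required":["steps"]}

```bash
mkdir -p pics; cat > h.py <<'E'
import numpy as np, cv2
from bench import sensors, eyes, order
def ray(p,uv,z):
    K=np.array(p["intrinsics"]);T=np.array(p["pose"])
    d=T[:3,:3]@np.linalg.solve(K,[uv[0],uv[1],1.]);o=T[:3,3]
    return o+d*(z-o[2])/d[2]
def proj(p,X):
    K=np.array(p["intrinsics"]);T=np.array(p["pose"])
    c=(np.atleast_2d(X)-T[:3,3])@T[:3,:3];q=c@K.T
    return q[:,:2]/q[:,2:]
def save(p,n): cv2.imwrite("pics/"+n+".png",p["pixels"][:,:,::-1])
E
python3 - <<'E'
from h import *
for c in("top","side"):
    p=eyes.camera(c);save(p,c+"0");print(c,np.round(np.array(p["pose"]),3).tolist(),np.array(p["intrinsics"]).tolist())
    for n in("kit_box","plug","divider","receptacle"):
        for r in eyes.look_for(n,p):
            b=r["bbox"];u=[(b[0]+b[2])/2,(b[1]+b[3])/2];print(n,np.round(b),round(r["conf"],2),np.round(ray(p,u,0.02),3))
s=sensors.read_state();print(s["ee_pos"],s["eef_rot"],s["width"],s["time"])
E
```

```text
top [[0.005, -0.994, 0.11, 0.468], [-1.0, -0.004, 0.012, 0.005], [-0.012, -0.11, -0.994, 1.005], [0.0, 0.0, 0.0, 1.0]] [[441.47046040675554, 0.0, 322.86800218029543], [0.0, 441.47046040675554, 235.37016884918665], [0.0, 0.0, 1.0]]
kit_box [111. 223. 232. 327.] 0.75 [0.487 0.354 0.02 ]
plug [269. 216. 284. 235.] 0.78 [0.6   0.122 0.02 ]
plug [299. 216. 319. 229.] 0.45 [0.606 0.049 0.02 ]
receptacle [382. 168. 411. 192.] 0.87 [ 0.704 -0.15   0.02 ]
receptacle [341. 198. 367. 221.] 0.59 [ 0.636 -0.054  0.02 ]
side [[0.974, -0.158, 0.163, 0.424], [-0.227, -0.666, 0.71, -0.7], [-0.003, -0.729, -0.685, 0.688], [0.0, 0.0, 0.0, 1.0]] [[541.9761996257232, 0.0, 322.2325161677331], [0.0, 541.9761996257232, 239.18704382673658], [0.0, 0.0, 1.0]]
kit_box [192.  89. 304. 187.] 0.61 [0.497 0.356 0.02 ]
plug [319. 204. 341. 233.] 0.79 [0.61  0.044 0.02 ]
plug [309. 180. 329. 203.] 0.62 [0.608 0.129 0.02 ]
divider [283. 342. 400. 467.] 0.74 [ 0.534 -0.333  0.02 ]
receptacle [344. 244. 378. 272.] 0.89 [ 0.638 -0.069  0.02 ]
receptacle [397. 275. 437. 305.] 0.82 [ 0.706 -0.16   0.02 ]
[0.18578212 0.59673988 0.22253327] [ 1.50346239e-01  9.88633404e-01  1.19710552e-06 -3.15209478e-06] 0.08714050405514996 0.5
```

View pics/top0.png

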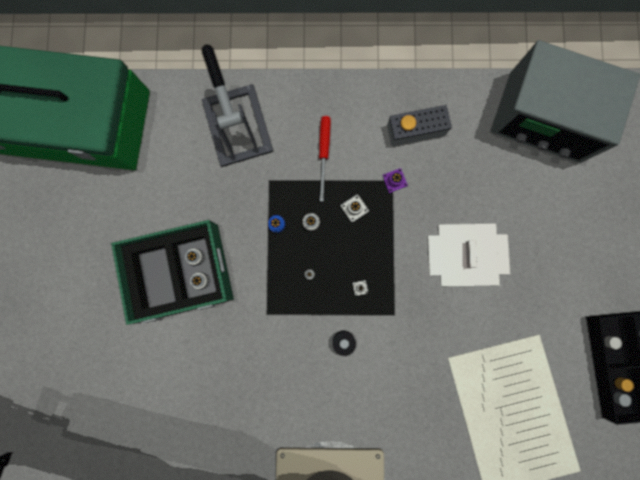

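View pics/side0.png

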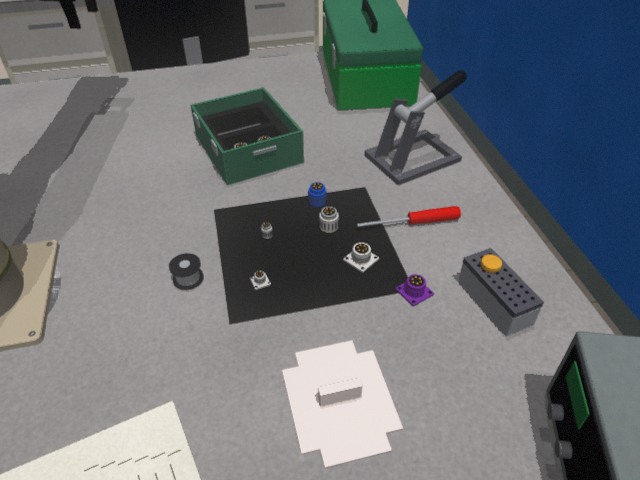

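The top view shows the box at (172,270) with the empty cavity to the left. The large plug is at (311,222), the large receptacle at (355,208) and the divider at (470,255) with its rib along world x. The blue and purple look-alikes are at (276,224) and (395,180).

```bash
cat > fit.py <<'E'
from h import *
from scipy.optimize import minimize
a=np.linspace(0,2*np.pi,40,endpoint=False)
def cyl(r,z0,z1): return np.array([[r*np.cos(t),r*np.sin(t),z] for z in(z0,z1) for t in a])
def box(x,y,z0,z1): return np.array([[i*x/2,j*y/2,z] for i in(-1,1) for j in(-1,1) for z in(z0,z1)])
M={"plug":[cyl(.018,0,.03),cyl(.015,.03,.038)],"receptacle":[box(.046,.046,0,.005),cyl(.016,.005,.028)],
"divider":[box(.14,.13,0,.004),box(.09,.18,0,.004),box(.06,.014,0,.034)],"kit_box":[box(.177,.214,0,.08)]}
def render(p,n,q,z,S=4):
    m=np.zeros((480*S,640*S),np.uint8);c,s=np.cos(q[2]),np.sin(q[2])
    for P in M[n]:
        W=P@np.array([[c,s,0],[-s,c,0],[0,0,1]])+[q[0],q[1],z]
        cv2.fillConvexPoly(m,cv2.convexHull(((proj(p,W)+.5)*S*16).astype(np.int32)),255,cv2.LINE_8,4)
    return cv2.resize(m,(640,480),interpolation=cv2.INTER_AREA)/255.
def mask(p,n,q,z):
    im=p["pixels"];h=cv2.cvtColor(im,cv2.COLOR_RGB2HSV)
    if n=="kit_box": m=(h[:,:,0]>60)&(h[:,:,0]<95)&(h[:,:,1]>90)
    elif n=="divider": m=(im.min(2)>165)&(h[:,:,1]<40)
    else: m=(im.max(2)>75)
    roi=cv2.dilate((render(p,n,q,z)>0).astype(np.uint8),np.ones((13,13)))
    m=m.astype(np.uint8)*roi
    k,l,st,_=cv2.connectedComponentsWithStats(m)
    m=(l==1+np.argmax(st[1:,4])).astype(np.uint8)
    if n!="divider":
        ct,_=cv2.findContours(m,0,2);ct=[max(ct,key=cv2.contourArea)]
        if n!="receptacle": ct=[cv2.convexHull(ct[0])]
        m[:]=0;cv2.drawContours(m,ct,-1,1,-1)
    return m
def fit(ps,n,q0,z=0.):
    q=np.array(q0,float)
    for _ in range(2):
        ms=[mask(p,n,q,z) for p in ps]
        def cost(v):
            return sum(np.abs(render(p,n,v*[.01,.01,.1],z)-m).sum()/m.sum() for p,m in zip(ps,ms))
        v0=q/[.01,.01,.1]
        r=minimize(cost,v0,method="Nelder-Mead",options=dict(initial_simplex=v0+np.vstack([np.zeros(3),np.eye(3)]),xatol=.01,fatol=1e-4))
        q=r.x*[.01,.01,.1]
    return q,r.fun
E
python3 - <<'E'
from fit import *
T=eyes.camera("top");S=eyes.camera("side")
for n,q in dict(plug=(.606,.046,0),receptacle=(.636,-.06,.6),divider=(.53,-.33,0),kit_box=(.487,.354,.2)).items():
    for nm,ps in(("top",[T]),("side",[S]),("both",[T,S])):
        r=fit(ps,n,q);print(n,nm,np.round(r[0],4),round(r[1],3))
E
```

```text
plug top [0.6096 0.0447 0.0205] 0.076
plug side [0.6078 0.0469 0.0854] 0.044
plug both [ 0.6085  0.0456 -0.0265] 0.195
receptacle top [ 0.6428 -0.0547  0.5732] 0.106
receptacle side [ 0.6428 -0.0524  0.5849] 0.037
receptacle both [ 0.6428 -0.0529  0.5787] 0.174
divider top [ 0.5375 -0.3131  0.0119] 0.069
divider side [ 0.537  -0.3108  0.0223] 0.059
divider both [ 0.5373 -0.3115  0.0164] 0.144
kit_box top [0.4936 0.3415 0.2331] 0.036
kit_box side [0.4949 0.3485 0.1855] 0.099
kit_box both [0.4931 0.3445 0.2292] 0.149
```

Call:
{"api": "arm_command", "payload": {
  "steps": [
    {"slide": [0.035,-0.046,0],"rot": [0,0,-7.5],"grip": 0.75},
    {"slide": [0.035,-0.046,0],"rot": [0,0,-7.5],"grip": 0.75},
    {"slide": [0.035,-0.046,0],"rot": [0,0,-7.5],"grip": 0.75},
    {"slide": [0.035,-0.046,0],"rot": [0,0,-7.5],"grip": 0.75},
    {"slide": [0.035,-0.046,0],"rot": [0,0,-7.5],"grip": 0.75},
    {"slide": [0.035,-0.046,0],"rot": [0,0,-7.5],"grip": 0.75},
    {"slide": [0.035,-0.046,0],"rot": [0,0,-7.5],"grip": 0.75},
    {"slide": [0.035,-0.046,0],"rot": [0,0,-7.5],"grip": 0.75}
  ]
}}

```text
time: 1.6
ee_pos: [0.4667, 0.2272, 0.2229]
eef_rot: [0.626, 0.78, 0.0, 0.0]
ft_force: [0.9, 1.4, -0.1]
width: 0.0655
grip_force: 0.0
```

Call:
{"api": "arm_command", "payload": {
  "steps": [
    {"slide": [0.0355,-0.0454,0]},
    {"slide": [0.0355,-0.0454,0]},
    {"slide": [0.0355,-0.0454,-0.02]},
    {"slide": [0.0355,-0.0454,-0.03]},
    {"slide": [0,0,-0.04]},
    {"slide": [0,0,-0.04]},
    {"slide": [0,0,0]},
    {"slide": [0,0,0]}
  ]
}}

```text
schema error: expected keys rot, slide, grip
```

Call:
{"api": "arm_command", "payload": {
  "steps": [
    {"slide": [0.0355,-0.0454,0],"rot": [0,0,0],"grip": 0.75},
    {"slide": [0.0355,-0.0454,0],"rot": [0,0,0],"grip": 0.75},
    {"slide": [0.0355,-0.0454,-0.02],"rot": [0,0,0],"grip": 0.75},
    {"slide": [0.0355,-0.0454,-0.03],"rot": [0,0,0],"grip": 0.75},
    {"slide": [0,0,-0.04],"rot": [0,0,0],"grip": 0.75},
    {"slide": [0,0,-0.04],"rot": [0,0,0],"grip": 0.75},
    {"slide": [0,0,-0.02],"rot": [0,0,0],"grip": 0.75},
    {"slide": [0,0,0],"rot": [0,0,0],"grip": 0.75}
  ]
}}

```text
time: 2.6
ee_pos: [0.6058, 0.049, 0.073]
eef_rot: [0.624, 0.781, -0.001, -0.001]
ft_force: [-0.1, -0.5, 0.3]
width: 0.0653
grip_force: 0.0
```

Call:
{"api": "arm_command", "payload": {
  "steps": [
    {"slide": [0.002,-0.003,-0.02],"rot": [0,0,0],"grip": 0.75},
    {"slide": [0,0,-0.022],"rot": [0,0,0],"grip": 0.75},
    {"slide": [0,0,-0.02],"rot": [0,0,0],"grip": 0.75},
    {"slide": [0,0,0],"rot": [0,0,0],"grip": 0.75},
    {"slide": [0,0,0],"rot": [0,0,0],"grip": 0.2},
    {"slide": [0,0,0],"rot": [0,0,0],"grip": 0.2},
    {"slide": [0,0,0],"rot": [0,0,0],"grip": 0.2},
    {"slide": [0,0,0],"rot": [0,0,0],"grip": 0.2}
  ],
  "newtons": 25
}}

```text
time: 3.6
ee_pos: [0.6086, 0.046, 0.0121]
eef_rot: [0.624, 0.781, 0.0, 0.0]
ft_force: [-0.7, -1.2, 1.3]
width: 0.0352
grip_force: 25.0
```

Call:
{"api": "arm_command", "payload": {
  "steps": [
    {"slide": [0,0,0.04],"rot": [0,0,0],"grip": 0.2},
    {"slide": [0,0,0.05],"rot": [0,0,0],"grip": 0.2},
    {"slide": [0,0,0.05],"rot": [0,0,0],"grip": 0.2},
    {"slide": [-0.016,0.043,0],"rot": [0,0,0],"grip": 0.2},
    {"slide": [-0.016,0.043,0],"rot": [0,0,0],"grip": 0.2},
    {"slide": [-0.016,0.043,0],"rot": [0,0,0],"grip": 0.2},
    {"slide": [-0.016,0.043,0],"rot": [0,0,0],"grip": 0.2},
    {"slide": [-0.016,0.043,0],"rot": [0,0,0],"grip": 0.2}
  ]
}}

```text
time: 4.6
ee_pos: [0.5277, 0.2621, 0.1518]
eef_rot: [0.625, 0.781, 0.0, 0.0]
ft_force: [1.1, -0.5, -1.0]
width: 0.0353
grip_force: 25.0
```

Call:
{"api": "arm_command", "payload": {
  "steps": [
    {"slide": [-0.016,0.043,0],"rot": [0,0,0],"grip": 0.2},
    {"slide": [-0.016,0.043,0],"rot": [0,0,0],"grip": 0.2},
    {"slide": [-0.013,0.04,0],"rot": [0,0,0],"grip": 0.2},
    {"slide": [0,0,0],"rot": [0,0,0],"grip": 0.2},
    {"slide": [0,0,0],"rot": [0,0,0],"grip": 0.2},
    {"slide": [0,0,0],"rot": [0,0,0],"grip": 0.2},
    {"slide": [0,0,0],"rot": [0,0,0],"grip": 0.2},
    {"slide": [0,0,0],"rot": [0,0,0],"grip": 0.2}
  ]
}}

```text
time: 5.6
ee_pos: [0.4837, 0.3865, 0.1518]
eef_rot: [0.625, 0.781, 0.0, 0.0]
ft_force: [0.1, -0.9, -0.4]
width: 0.035
grip_force: 25.0
```

```bash
python3 - <<'E'
from h import *
S=eyes.camera("side");T=eyes.camera("top")
a=cv2.resize(S["pixels"][50:230,150:350],(400,360),interpolation=2);b=cv2.resize(T["pixels"][190:370,70:270],(400,360),interpolation=2)
save({"pixels":np.hstack([a,b])},"c1")
E
```

```text
(no output)
```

View pics/c1.png

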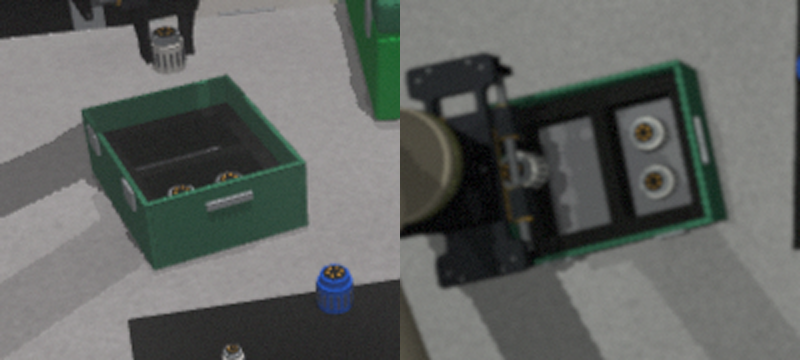

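The plug hangs upright in the fingers. The cavity floor, crop (575,175), maps to (0.485, 0.391), which agrees with the box fit, so I can lower it.

Call:
{"api": "arm_command", "payload": {
  "steps": [
    {"slide": [0,0,-0.03],"rot": [0,0,0],"grip": 0.2},
    {"slide": [0,0,-0.03],"rot": [0,0,0],"grip": 0.2},
    {"slide": [0,0,-0.03],"rot": [0,0,0],"grip": 0.2},
    {"slide": [0,0,-0.02],"rot": [0,0,0],"grip": 0.2},
    {"slide": [0,0,-0.014],"rot": [0,0,0],"grip": 0.2},
    {"slide": [0,0,-0.01],"rot": [0,0,0],"grip": 0.2},
    {"slide": [0,0,0],"rot": [0,0,0],"grip": 0.2},
    {"slide": [0,0,0],"rot": [0,0,0],"grip": 0.2}
  ]
}}

```text
time: 6.7
ee_pos: [0.4839, 0.3873, 0.0185]
eef_rot: [0.625, 0.781, 0.001, 0.0]
ft_force: [1.5, -0.2, -0.9]
width: 0.0354
grip_force: 25.0
```

Call:
{"api": "arm_command", "payload": {
  "steps": [
    {"slide": [0,0,-0.002],"rot": [0,0,0],"grip": 0.2},
    {"slide": [0,0,0],"rot": [0,0,0],"grip": 0.6},
    {"slide": [0,0,0],"rot": [0,0,0],"grip": 0.6},
    {"slide": [0,0,0],"rot": [0,0,0],"grip": 0.6},
    {"slide": [0,0,0],"rot": [0,0,0],"grip": 0.6},
    {"slide": [0,0,0.03],"rot": [0,0,0],"grip": 0.6},
    {"slide": [0,0,0.06],"rot": [0,0,0],"grip": 0.6},
    {"slide": [0,0,0.06],"rot": [0,0,0],"grip": 0.6}
  ]
}}

```text
time: 7.7
ee_pos: [0.4832, 0.3866, 0.1673]
eef_rot: [0.625, 0.781, -0.0, 0.0]
ft_force: [-0.2, 0.7, 0.9]
width: 0.0522
grip_force: 0.0
```

Call:
{"api": "arm_command", "payload": {
  "steps": [
    {"slide": [0.004,-0.05,0.005],"rot": [0,0,-8],"grip": 0.6},
    {"slide": [0.004,-0.05,0.005],"rot": [0,0,-8],"grip": 0.6},
    {"slide": [0.004,-0.05,0],"rot": [0,0,-8],"grip": 0.6},
    {"slide": [0.004,-0.05,0],"rot": [0,0,-8],"grip": 0.6},
    {"slide": [0.004,-0.05,0],"rot": [0,0,-8],"grip": 0.6},
    {"slide": [0.004,-0.05,0],"rot": [0,0,-8],"grip": 0.6},
    {"slide": [0.004,-0.05,0],"rot": [0,0,-8],"grip": 0.6},
    {"slide": [0.004,-0.05,0],"rot": [0,0,-8],"grip": 0.6}
  ]
}}

```text
time: 8.7
ee_pos: [0.5154, -0.0147, 0.176]
eef_rot: [0.944, 0.329, 0.0, -0.0]
ft_force: [1.0, -0.1, -0.2]
width: 0.0526
grip_force: 0.0
```

```bash
python3 - <<'E'
from h import *
S=eyes.camera("side");T=eyes.camera("top")
a=cv2.resize(S["pixels"][50:230,150:350],(400,360),interpolation=2);b=cv2.resize(T["pixels"][190:370,70:270],(400,360),interpolation=2)
save({"pixels":np.hstack([a,b])},"c2")
E
```

```text
(no output)
```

View pics/c2.png

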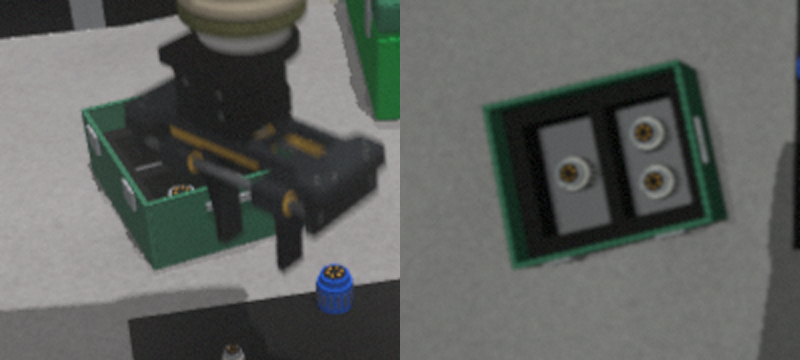

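The plug stands upright at the middle of the left cavity, crop (574,173). The divider is next.

Call:
{"api": "arm_command", "payload": {
  "steps": [
    {"slide": [0.0037,-0.0485,0],"rot": [0,0,-6.25],"grip": 0.6},
    {"slide": [0.0037,-0.0485,0],"rot": [0,0,-6.25],"grip": 0.6},
    {"slide": [0.0037,-0.0485,0],"rot": [0,0,-6.25],"grip": 0.6},
    {"slide": [0.0037,-0.0485,0],"rot": [0,0,-6.25],"grip": 0.6},
    {"slide": [0.0037,-0.0485,-0.03],"rot": [0,0,-6.25],"grip": 0.6},
    {"slide": [0.0037,-0.0485,-0.03],"rot": [0,0,-6.25],"grip": 0.6},
    {"slide": [0,0,-0.04],"rot": [0,0,0],"grip": 0.6},
    {"slide": [0,0,0],"rot": [0,0,0],"grip": 0.6}
  ]
}}

```text
time: 9.8
ee_pos: [0.5359, -0.303, 0.0731]
eef_rot: [1.0, 0.011, -0.003, -0.001]
ft_force: [0.3, 0.5, 1.0]
width: 0.0521
grip_force: 0.0
```

Call:
{"api": "arm_command", "payload": {
  "steps": [
    {"slide": [0,0,-0.015],"rot": [0,0,0],"grip": 0.6},
    {"slide": [0,0,-0.012],"rot": [0,0,0],"grip": 0.6},
    {"slide": [0,0,0],"rot": [0,0,0],"grip": 0.6},
    {"slide": [0,0,0],"rot": [0,0,0],"grip": 0.6},
    {"slide": [0,0,0],"rot": [0,0,0],"grip": 0.6},
    {"slide": [0,0,0],"rot": [0,0,0],"grip": 0.6},
    {"slide": [0,0,0],"rot": [0,0,0],"grip": 0.6},
    {"slide": [0,0,0],"rot": [0,0,0],"grip": 0.6}
  ]
}}

```text
time: 10.8
ee_pos: [0.5376, -0.3041, 0.0488]
eef_rot: [1.0, 0.011, 0.0, 0.0]
ft_force: [0.1, 0.0, 0.8]
width: 0.0518
grip_force: 0.0
```

Call:
{"api": "arm_command", "payload": {
  "steps": [
    {"slide": [0,-0.0075,0],"rot": [0,0,0],"grip": 0.6},
    {"slide": [0,0,-0.02],"rot": [0,0,0],"grip": 0.6},
    {"slide": [0,0,-0.018],"rot": [0,0,0],"grip": 0.6},
    {"slide": [0,0,0],"rot": [0,0,0],"grip": 0.6},
    {"slide": [0,0,0],"rot": [0,0,0],"grip": 0.1},
    {"slide": [0,0,0],"rot": [0,0,0],"grip": 0.1},
    {"slide": [0,0,0],"rot": [0,0,0],"grip": 0.1},
    {"slide": [0,0,0],"rot": [0,0,0],"grip": 0.1}
  ],
  "newtons": 40
}}

```text
time: 11.8
ee_pos: [0.5378, -0.3116, 0.011]
eef_rot: [1.0, 0.011, 0.0, 0.0]
ft_force: [0.0, 0.8, -0.3]
width: 0.0201
grip_force: 0.0
```

Call:
{"api": "arm_command", "payload": {
  "steps": [
    {"slide": [0,0,0],"rot": [0,0,0],"grip": 0.1},
    {"slide": [0,0,0],"rot": [0,0,0],"grip": 0.1},
    {"slide": [0,0,0],"rot": [0,0,0],"grip": 0.1},
    {"slide": [0,0,0.01],"rot": [0,0,0],"grip": 0.1},
    {"slide": [0,0,0.03],"rot": [0,0,0],"grip": 0.1},
    {"slide": [0,0,0.04],"rot": [0,0,0],"grip": 0.1},
    {"slide": [0,0,0.04],"rot": [0,0,0],"grip": 0.1},
    {"slide": [0,0,0.04],"rot": [0,0,0],"grip": 0.1}
  ]
}}

```text
time: 12.8
ee_pos: [0.5373, -0.3114, 0.1724]
eef_rot: [1.0, 0.01, -0.0, -0.0]
ft_force: [0.2, -0.2, -2.5]
width: 0.014
grip_force: 40.0
```

Call:
{"api": "arm_command", "payload": {
  "steps": [
    {"slide": [-0.0027,0.041,0],"rot": [0,0,0.75],"grip": 0.1},
    {"slide": [-0.0027,0.041,0],"rot": [0,0,0.75],"grip": 0.1},
    {"slide": [-0.0027,0.041,0],"rot": [0,0,0.75],"grip": 0.1},
    {"slide": [-0.0027,0.041,0],"rot": [0,0,0.75],"grip": 0.1},
    {"slide": [-0.0027,0.041,0],"rot": [0,0,0.75],"grip": 0.1},
    {"slide": [-0.0027,0.041,0],"rot": [0,0,0.75],"grip": 0.1},
    {"slide": [-0.0027,0.041,0],"rot": [0,0,0.75],"grip": 0.1},
    {"slide": [-0.0027,0.041,0],"rot": [0,0,0.75],"grip": 0.1}
  ]
}}

```text
time: 13.8
ee_pos: [0.5156, 0.0176, 0.1711]
eef_rot: [0.998, 0.063, 0.0, -0.0]
ft_force: [0.2, -0.5, -2.1]
width: 0.0136
grip_force: 40.0
```

Call:
{"api": "arm_command", "payload": {
  "steps": [
    {"slide": [-0.0027,0.041,0],"rot": [0,0,0.75],"grip": 0.1},
    {"slide": [-0.0027,0.041,0],"rot": [0,0,0.75],"grip": 0.1},
    {"slide": [-0.0027,0.041,0],"rot": [0,0,0.75],"grip": 0.1},
    {"slide": [-0.0027,0.041,0],"rot": [0,0,0.75],"grip": 0.1},
    {"slide": [-0.0027,0.041,0],"rot": [0,0,0.75],"grip": 0.1},
    {"slide": [-0.0027,0.041,0],"rot": [0,0,0.75],"grip": 0.1},
    {"slide": [-0.0027,0.041,0],"rot": [0,0,0.75],"grip": 0.1},
    {"slide": [-0.0027,0.041,0],"rot": [0,0,0.75],"grip": 0.1}
  ]
}}

```text
time: 14.8
ee_pos: [0.4941, 0.3455, 0.1711]
eef_rot: [0.993, 0.115, -0.0, 0.0]
ft_force: [-0.5, 0.6, -1.2]
width: 0.0136
grip_force: 40.0
```

Call:
{"api": "arm_command", "payload": {
  "steps": [
    {"slide": [0,0,0],"rot": [0,0,0],"grip": 0.1},
    {"slide": [0,0,0],"rot": [0,0,0],"grip": 0.1},
    {"slide": [0,0,0],"rot": [0,0,0],"grip": 0.1},
    {"slide": [0,0,0],"rot": [0,0,0],"grip": 0.1},
    {"slide": [0,0,0],"rot": [0,0,0],"grip": 0.1},
    {"slide": [0,0,0],"rot": [0,0,0],"grip": 0.1},
    {"slide": [0,0,0],"rot": [0,0,0],"grip": 0.1},
    {"slide": [0,0,0],"rot": [0,0,0],"grip": 0.1}
  ]
}}

```text
time: 15.8
ee_pos: [0.4944, 0.3444, 0.1707]
eef_rot: [0.993, 0.115, -0.0, 0.0]
ft_force: [0.9, -0.0, -1.5]
width: 0.0137
grip_force: 40.0
```

```bash
python3 - <<'E'
from h import *
S=eyes.camera("side");T=eyes.camera("top")
a=cv2.resize(S["pixels"][30:210,150:350],(400,360),interpolation=2);b=cv2.resize(T["pixels"][190:370,70:270],(400,360),interpolation=2)
save({"pixels":np.hstack([a,b])},"c3")
E
```

```text
(no output)
```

View pics/c3.png

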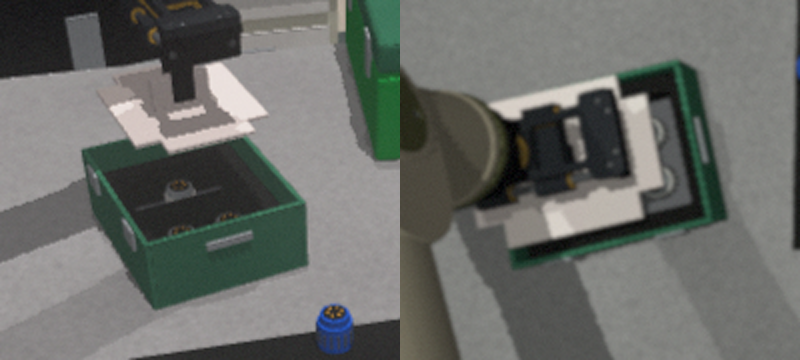

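The divider hangs level and aligned over the box, and the plug still stands inside, crop (178,190). Lowering it.

Call:
{"api": "arm_command", "payload": {
  "steps": [
    {"slide": [0,-0.001,-0.02],"rot": [0,0,0],"grip": 0.1},
    {"slide": [0,0,-0.02],"rot": [0,0,0],"grip": 0.1},
    {"slide": [0,0,-0.02],"rot": [0,0,0],"grip": 0.1},
    {"slide": [0,0,-0.018],"rot": [0,0,0],"grip": 0.1},
    {"slide": [0,0,-0.015],"rot": [0,0,0],"grip": 0.1},
    {"slide": [0,0,-0.015],"rot": [0,0,0],"grip": 0.1},
    {"slide": [0,0,0],"rot": [0,0,0],"grip": 0.1},
    {"slide": [0,0,0],"rot": [0,0,0],"grip": 0.1}
  ]
}}

```text
time: 16.9
ee_pos: [0.4948, 0.3435, 0.0632]
eef_rot: [0.993, 0.115, 0.0, -0.0]
ft_force: [0.6, -1.1, -0.5]
width: 0.0139
grip_force: 40.0
```

Call:
{"api": "arm_command", "payload": {
  "steps": [
    {"slide": [0,0,-0.003],"rot": [0,0,0],"grip": 0.1},
    {"slide": [0,0,0],"rot": [0,0,0],"grip": 0.1},
    {"slide": [0,0,0],"rot": [0,0,0],"grip": 0.5},
    {"slide": [0,0,0],"rot": [0,0,0],"grip": 0.5},
    {"slide": [0,0,0],"rot": [0,0,0],"grip": 0.5},
    {"slide": [0,0,0.02],"rot": [0,0,0],"grip": 0.5},
    {"slide": [0,0,0.05],"rot": [0,0,0],"grip": 0.5},
    {"slide": [0,0,0.05],"rot": [0,0,0],"grip": 0.5}
  ]
}}

```text
time: 17.9
ee_pos: [0.4946, 0.3431, 0.1825]
eef_rot: [0.993, 0.115, 0.0, -0.0]
ft_force: [0.8, 0.5, 0.2]
width: 0.0433
grip_force: 0.0
```

Call:
{"api": "arm_command", "payload": {
  "steps": [
    {"slide": [0.0165,-0.044,0],"rot": [0,0,2.5],"grip": 0.68},
    {"slide": [0.0165,-0.044,0],"rot": [0,0,2.5],"grip": 0.68},
    {"slide": [0.0165,-0.044,0],"rot": [0,0,2.5],"grip": 0.68},
    {"slide": [0.0165,-0.044,0],"rot": [0,0,2.5],"grip": 0.68},
    {"slide": [0.0165,-0.044,0],"rot": [0,0,2.5],"grip": 0.68},
    {"slide": [0.0165,-0.044,0],"rot": [0,0,2.5],"grip": 0.68},
    {"slide": [0.0165,-0.044,0],"rot": [0,0,2.5],"grip": 0.68},
    {"slide": [0.0165,-0.044,0],"rot": [0,0,2.5],"grip": 0.68}
  ]
}}

```text
time: 18.9
ee_pos: [0.6271, -0.01, 0.1814]
eef_rot: [0.958, 0.286, 0.001, 0.0]
ft_force: [0.0, -0.1, 0.2]
width: 0.0593
grip_force: 0.0
```

Call:
{"api": "arm_command", "payload": {
  "steps": [
    {"slide": [0.0165,-0.044,0],"rot": [0,0,0],"grip": 0.68},
    {"slide": [0,0,-0.04],"rot": [0,0,0],"grip": 0.68},
    {"slide": [0,0,-0.04],"rot": [0,0,0],"grip": 0.68},
    {"slide": [0,0,-0.03],"rot": [0,0,0],"grip": 0.68},
    {"slide": [0,0,-0.02],"rot": [0,0,0],"grip": 0.68},
    {"slide": [0,0,0],"rot": [0,0,0],"grip": 0.68},
    {"slide": [0,0,0],"rot": [0,0,0],"grip": 0.68},
    {"slide": [0,0,0],"rot": [0,0,0],"grip": 0.68}
  ]
}}

```text
time: 19.9
ee_pos: [0.6438, -0.0526, 0.0512]
eef_rot: [0.958, 0.286, 0.001, 0.0]
ft_force: [0.8, 0.7, -0.3]
width: 0.0595
grip_force: 0.0
```

```bash
python3 - <<'E'
from fit import *
S=eyes.camera("side");T=eyes.camera("top")
a=cv2.resize(S["pixels"][50:230,150:350],(400,360),interpolation=2);b=cv2.resize(T["pixels"][190:370,70:270],(400,360),interpolation=2)
c=cv2.resize(S["pixels"][170:290,270:420],(400,240),interpolation=2)
save({"pixels":np.vstack([np.hstack([a,b]),np.hstack([c,c*0])])},"c4")
print(fit([T],"kit_box",(.494,.343,.23)))
E
```

```text
(array([0.49376918, 0.34155215, 0.23465223]), np.float64(0.033718293861873735))
```

View pics/c4.png

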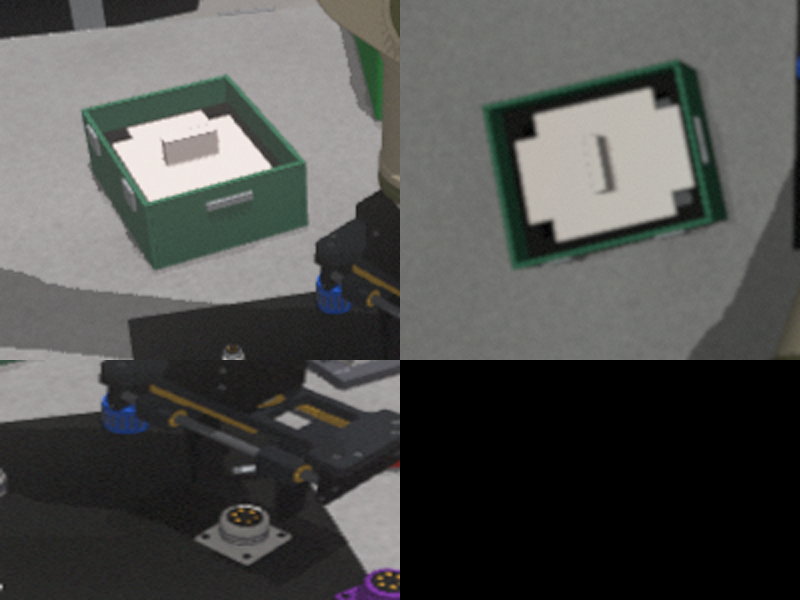

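The divider lies flat in the box with its rib up, crop (600,165). The gripper is centred above the receptacle, crop (245,525). I'll descend and grip.

Call:
{"api": "arm_command", "payload": {
  "steps": [
    {"slide": [-0.001,-0.0005,-0.015],"rot": [0,0,0],"grip": 0.68},
    {"slide": [0,0,-0.015],"rot": [0,0,0],"grip": 0.68},
    {"slide": [0,0,-0.012],"rot": [0,0,0],"grip": 0.68},
    {"slide": [0,0,0],"rot": [0,0,0],"grip": 0.68},
    {"slide": [0,0,0],"rot": [0,0,0],"grip": 0.2},
    {"slide": [0,0,0],"rot": [0,0,0],"grip": 0.2},
    {"slide": [0,0,0],"rot": [0,0,0],"grip": 0.2},
    {"slide": [0,0,0],"rot": [0,0,0],"grip": 0.2}
  ],
  "newtons": 25
}}

```text
time: 21.0
ee_pos: [0.6422, -0.0532, 0.0081]
eef_rot: [0.958, 0.286, 0.0, 0.0]
ft_force: [-0.8, -1.0, 1.6]
width: 0.0315
grip_force: 25.0
```

Call:
{"api": "arm_command", "payload": {
  "steps": [
    {"slide": [0,0,0],"rot": [0,0,0],"grip": 0.2},
    {"slide": [0,0,0.02],"rot": [0,0,0],"grip": 0.2},
    {"slide": [0,0,0.03],"rot": [0,0,0],"grip": 0.2},
    {"slide": [0,0,0.04],"rot": [0,0,0],"grip": 0.2},
    {"slide": [0,0,0.04],"rot": [0,0,0],"grip": 0.2},
    {"slide": [0,0,0.04],"rot": [0,0,0],"grip": 0.2},
    {"slide": [0,0,0],"rot": [0,0,0],"grip": 0.2},
    {"slide": [0,0,0],"rot": [0,0,0],"grip": 0.2}
  ]
}}

```text
time: 22.0
ee_pos: [0.6416, -0.053, 0.1778]
eef_rot: [0.958, 0.286, 0.0, -0.0]
ft_force: [-0.7, 0.1, -1.8]
width: 0.0317
grip_force: 25.0
```

Call:
{"api": "arm_command", "payload": {
  "steps": [
    {"slide": [-0.0172,0.044,0],"rot": [0,0,8.75],"grip": 0.2},
    {"slide": [-0.0172,0.044,0],"rot": [0,0,8.75],"grip": 0.2},
    {"slide": [-0.0172,0.044,0],"rot": [0,0,8.75],"grip": 0.2},
    {"slide": [-0.0172,0.044,0],"rot": [0,0,8.75],"grip": 0.2},
    {"slide": [-0.0172,0.044,0],"rot": [0,0,8.75],"grip": 0.2},
    {"slide": [-0.0172,0.044,0],"rot": [0,0,8.75],"grip": 0.2},
    {"slide": [-0.0172,0.044,0],"rot": [0,0,8.75],"grip": 0.2},
    {"slide": [-0.0172,0.044,0],"rot": [0,0,8.75],"grip": 0.2}
  ]
}}

```text
time: 23.0
ee_pos: [0.5029, 0.2999, 0.1766]
eef_rot: [0.619, 0.785, -0.001, -0.0]
ft_force: [0.6, 0.2, -0.9]
width: 0.031
grip_force: 25.0
```

Call:
{"api": "arm_command", "payload": {
  "steps": [
    {"slide": [0,0,0],"rot": [0,0,0],"grip": 0.2},
    {"slide": [0,0,0],"rot": [0,0,0],"grip": 0.2},
    {"slide": [0,0,0],"rot": [0,0,0],"grip": 0.2},
    {"slide": [0,0,0],"rot": [0,0,0],"grip": 0.2},
    {"slide": [0,0,0],"rot": [0,0,0],"grip": 0.2},
    {"slide": [0,0,0],"rot": [0,0,0],"grip": 0.2},
    {"slide": [0,0,0],"rot": [0,0,0],"grip": 0.2},
    {"slide": [0,0,0],"rot": [0,0,0],"grip": 0.2}
  ]
}}

```text
time: 24.0
ee_pos: [0.5043, 0.2989, 0.1777]
eef_rot: [0.621, 0.784, 0.0, 0.0]
ft_force: [0.4, 0.1, -1.0]
width: 0.0313
grip_force: 25.0
```

```bash
python3 - <<'E'
from h import *
S=eyes.camera("side");T=eyes.camera("top")
a=cv2.resize(S["pixels"][30:210,150:350],(400,360),interpolation=2);b=cv2.resize(T["pixels"][190:370,70:270],(400,360),interpolation=2)
save({"pixels":np.hstack([a,b])},"c5")
E
```

```text
(no output)
```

View pics/c5.png

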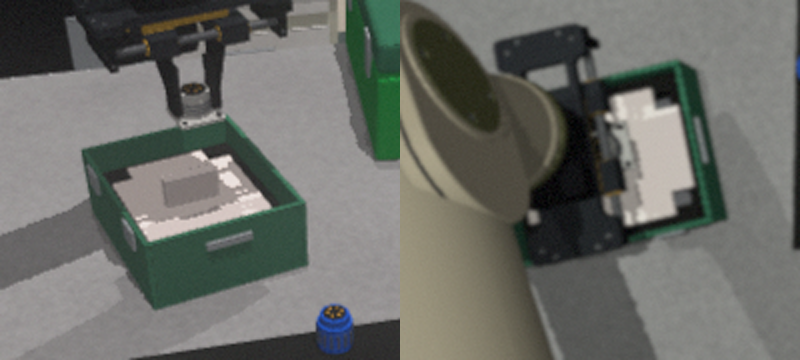

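The receptacle is held level, flange down, over the near side of the divider. Lowering.

Call:
{"api": "arm_command", "payload": {
  "steps": [
    {"slide": [0,0,-0.02],"rot": [0,0,0],"grip": 0.2},
    {"slide": [0,0,-0.02],"rot": [0,0,0],"grip": 0.2},
    {"slide": [0,0,-0.02],"rot": [0,0,0],"grip": 0.2},
    {"slide": [0,0,-0.02],"rot": [0,0,0],"grip": 0.2},
    {"slide": [0,0,-0.02],"rot": [0,0,0],"grip": 0.2},
    {"slide": [0,0,-0.015],"rot": [0,0,0],"grip": 0.2},
    {"slide": [0,0,0],"rot": [0,0,0],"grip": 0.2},
    {"slide": [0,0,0],"rot": [0,0,0],"grip": 0.2}
  ]
}}

```text
time: 25.1
ee_pos: [0.5047, 0.2991, 0.0634]
eef_rot: [0.621, 0.784, 0.0, 0.0]
ft_force: [0.1, 0.2, 0.2]
width: 0.0313
grip_force: 25.0
```

Call:
{"api": "arm_command", "payload": {
  "steps": [
    {"slide": [0,0,-0.002],"rot": [0,0,0],"grip": 0.2},
    {"slide": [0,0,0],"rot": [0,0,0],"grip": 0.2},
    {"slide": [0,0,0],"rot": [0,0,0],"grip": 0.65},
    {"slide": [0,0,0],"rot": [0,0,0],"grip": 0.65},
    {"slide": [0,0,0],"rot": [0,0,0],"grip": 0.65},
    {"slide": [0,0,0.02],"rot": [0,0,0],"grip": 0.65},
    {"slide": [0,0,0.05],"rot": [0,0,0],"grip": 0.65},
    {"slide": [0,0,0.05],"rot": [0,0,0],"grip": 0.65}
  ]
}}

```text
time: 26.1
ee_pos: [0.5041, 0.2986, 0.182]
eef_rot: [0.621, 0.784, -0.0, -0.0]
ft_force: [1.0, 0.3, 0.2]
width: 0.0564
grip_force: 0.0
```

Call:
{"api": "arm_command", "payload": {
  "steps": [
    {"slide": [0.01,-0.05,0],"rot": [0,0,0],"grip": 0.65},
    {"slide": [0.01,-0.05,0],"rot": [0,0,0],"grip": 0.65},
    {"slide": [0.01,-0.05,0],"rot": [0,0,0],"grip": 0.65},
    {"slide": [0.01,-0.05,0],"rot": [0,0,0],"grip": 0.65},
    {"slide": [0.01,-0.05,0],"rot": [0,0,0],"grip": 0.65},
    {"slide": [0,-0.05,0],"rot": [0,0,0],"grip": 0.65},
    {"slide": [0,0,0],"rot": [0,0,0],"grip": 0.65},
    {"slide": [0,0,0],"rot": [0,0,0],"grip": 0.65}
  ]
}}

```text
time: 27.1
ee_pos: [0.5543, -0.0005, 0.1807]
eef_rot: [0.621, 0.784, 0.0, -0.0]
ft_force: [0.3, 0.4, 0.4]
width: 0.0566
grip_force: 0.0
```

```bash
python3 - <<'E'
from h import *
S=eyes.camera("side");T=eyes.camera("top")
a=cv2.resize(S["pixels"][50:230,150:350],(400,360),interpolation=2);b=cv2.resize(T["pixels"][190:370,70:270],(400,360),interpolation=2)
save({"pixels":np.hstack([a,b])},"c6")
E
```

```text
(no output)
```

View pics/c6.png

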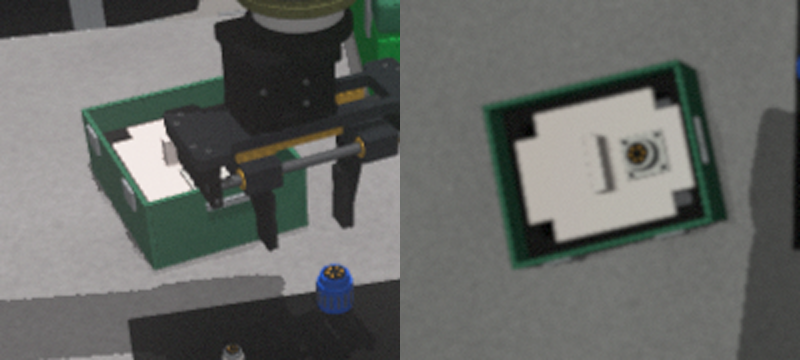

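The receptacle sits flat on the divider beside the rib, crop (643,155), and the arm is clear of everything.

```bash
python3 -c "
from bench import order
print(order.close_job())"
```

```text
the job is handed in; nothing more can be done
None
```

I packed the kit box in the required order and handed the job in at about 27 s: the plug stands in the empty cavity, the divider lies flat over it, and the receptacle sits flange down beside the rib. Camera pictures confirmed each placement, but the hand-in returned no verdict.

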